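Shut the flip cap and snap the cover onto the standards rack

ROBOT

A 7-joint arm with a two-finger parallel gripper is mounted at the origin on the work surface. World frame = base frame: x ahead of the robot, y to its left, z up, the work surface at z = 0. Lengths are in m, angles in rad, forces in N, time in s.
With the tool pointing down it reaches from about 0.4 to 0.85 m from the base axis. Payload 4.5 kg.
Tool frame: the origin (TCP) lies midway between the tips of the shut fingers; the grasp point (between the pads) lies 19 mm behind it; z points along the fingers, y is the direction in which the jaws open and shut (so a half turn about z gives the same grasp; the last joint's range is limited). The gripper opens to 85 mm and grips with 20 to 120 N. Pads are 22 mm wide; open, the fingers measure 114 mm over their backs; the gripper's body (76 mm by 85 mm) begins 54 mm behind the grasp point. The pads swing forward as they close: fully open they stand 13 mm farther back than shut.
Start: joints at [-1.237, 0.689, -0.195, 1.565, 0.157, 0.902, -0.215], TCP at [0.185, 0.597, 0.231] pointing down, gripper open.
Joint ranges: [-3.01, 3.01], [-0.46, 2.08], [-1.47, 1.51], [0.13, 2.56], [-1, 4.14], [0.04, 2.09], [-2.66, 2.66]. Speed limits (rad/s): [2.57, 2.57, 3.14, 3.14, 3.14, 3.14, 3.14].

INTERFACE

Orientations are given as a unit quaternion [x, y, z, w].
In Python, from cell import observe, snapshot, job_done gives the robot as it stands. The module is installed in compiled form; this text tells all that it offers.
- The arm moves only by the shell command python3 -m crank 'ROWS'. ROWS is JSON, a list that holds one entry, the list of rows, each a list of 7 numbers: the opening in per cent of the stroke, from 0 (shut) to 100 (fully open), then the shift along the tool's x, y, z in m, then the turn, a rotation vector about the tool's x, y, z in degrees. A call has 1 to 20 rows; each row is the pose to reach, as a shift and turn from the pose commanded when the call began, along the tool's axes at that moment; what a row does not reach only later rows make up. A row lasts 1/12 s, in which the tool goes at most 41.7 mm and 7.16 degrees, less where a joint would pass 70% of its speed; a pose out of reach is approached as far as the arm can. A call with a gripper value outside its range is refused whole. The fingers move at their own pace and stop on an object; the grip force is fixed at half the most. Time passes only in rows, so rows that repeat a pose let the fingers close. It gives the time, the measured TCP pose, the force and the opening at its end, in the units of the state.
- observe(): the state, without advancing time (a new reading comes with each control period).
- snapshot(name): name is "side" or "top" or "wrist"; returns a dict with "image" (400x640x3 uint8, blue, green, red), "range_z" (400x640 float32, m along the optical axis (not along the pixel's ray), 0 where there is no reading), "fovy" (degrees; the focal length in pixels is half the picture's height over the tangent of half this angle, whatever the lens; pixels are square), "cx", "cy" (the principal point, pixels), "dist" ([k1, k2, p1, p2, k3] as OpenCV has them; the pictures are not rectified), "rvec" (rotation vector, rad) and "tvec" (3), from world to camera coordinates, as OpenCV has them. Camera axes: x right, y down, z forward; pixel columns grow to the right and rows downward; lengths in m; the calibration is good to about 2 mm. A picture is of the moment at which its call begins.
- job_done(): hands the job in, once; it reports no verdict.
The state is a dict: "t": time; "q": joint angles; "qvel": joint speeds; "joint_torque": joint torques, N m; "position": TCP position; "tool_rot": TCP orientation; "wrist_force": force on the tool from outside, world axes, zero at the start; "wrist_torque": the same for the moment, N m; "grip_width": finger opening in m.
Only numpy, scipy, OpenCV 4.12 (cv2) and the standard library are available. Lean on these libraries where they do the work, as an engineer would, in place of code of your own. Each camera call takes 0.05 s, during which the arm holds its last target. There are 200 camera calls.

TASK

One tube in the rack has been left with its flip cap open: first press that cap shut. Then take the clear cover by its blue handle, set it over the tubes and press it down until both orange catches snap in over its ends and it sits fully home. Do not let go: finish while still holding the cover's handle and pressing it firmly down onto the rack (about 10 N), with all caps shut and the other things on the bench left where they are.

Things in the scene. Friction and masses are not known exactly. Their poses are not given: they have to be found in the camera images.
- rack_seat (a point): The fixed tube rack: a grey and white block 80 mm (its x) by 136 mm (its y) by 30 mm tall, with three tubes in a row along its y, 36 mm apart. This point: centre of the rack, 32 mm above the table, level with the strips the cover rests on; z up. Grey guides lean outward beside its long sides (tops 45 mm above the table) and leave the cover about 3 mm play each way.
- catch_left (a joint): Orange spring catch, 24 mm wide, at the middle of the rack's +y end; its sloped top is 61 mm above the table, its nose reaches in to 63 mm from the rack's centre. Value: outward travel in m, 0 at rest, at most 0.010. The cover's flange pushes it out about 4 mm while passing, then it springs back to 0 above the flange.
- catch_right (a joint): Orange spring catch at the rack's -y end: the same, outward along -y.
- seat: Two black rubber strips on the rack's top (each 6 mm wide, 112 mm long, 51 mm apart), on which the cover's long walls come to rest. Origin at the centre of the rack at table height; the strips' tops are 32 mm above it.
- cover_handle (a point): Centre of the cover's handle, a solid blue bar on the middle of the hood, 16 mm thick in x, 60 mm long in y, 30 mm tall. The point is 51 mm above the cover's lower edge, 15 mm above the hood's top; z up. The cover starts upright on the table and fits the rack either way round, its y along the rack's y. Fully home, this point is 51 mm above rack_seat.
- cover: The loose snap cover, 90 to 170 g: a clear hood, open below, 56 mm (x) by 120 mm (y) by 36 mm tall, a blue flange at the foot of each end (134 mm over both, 5 mm thick). Origin: centre of its lower edge. Pressed down, it meets the catches 12 to 16 mm above home; the push rises to about 7 to 11 N some 9 mm above home, then drops; the catches snap in 2 to 4 mm above home.
- tube_a_mouth (a point): Centre of the mouth of an amber tube with a green flip cap, 20 mm in diameter, fixed in the rack; any of the three places can be its own. This point is 52 mm above the table (20 mm above rack_seat), its axes are the rack's axes, and the cap's hinge lies 12 mm from it along +x, 0.5 mm higher.
- cap_a (a joint): Hinge of tube_a's green cap (disc 22 mm across, 5 mm thick, thumb tab opposite the hinge, 28 mm from hinge to tip). 0: shut flat, cap top 57.5 mm above the table; 1.57: upright; limit 1.9, leaning out over the rack's +x side. Light friction keeps it where it is left; about 1 N at its rim moves it. It starts open, between about 1.1 and 1.75.
- tube_b_mouth (a point): Centre of the mouth of an amber tube with a blue flip cap, 20 mm in diameter, fixed in the rack; any of the three places can be its own. This point is 52 mm above the table (20 mm above rack_seat), its axes are the rack's axes, and the cap's hinge lies 12 mm from it along +x, 0.5 mm higher.
- cap_b (a joint): Hinge of tube_b's blue cap (disc 22 mm across, 5 mm thick, thumb tab opposite the hinge, 28 mm from hinge to tip). 0: shut flat, cap top 57.5 mm above the table; 1.57: upright; limit 1.9, leaning out over the rack's +x side. Light friction keeps it where it is left; about 1 N at its rim moves it. It starts shut.
- tube_c_mouth (a point): Centre of the mouth of an amber tube with a blue flip cap, 20 mm in diameter, fixed in the rack; any of the three places can be its own. This point is 52 mm above the table (20 mm above rack_seat), its axes are the rack's axes, and the cap's hinge lies 12 mm from it along +x, 0.5 mm higher.
- cap_c (a joint): Hinge of tube_c's blue cap (disc 22 mm across, 5 mm thick, thumb tab opposite the hinge, 28 mm from hinge to tip). 0: shut flat, cap top 57.5 mm above the table; 1.57: upright; limit 1.9, leaning out over the rack's +x side. Light friction keeps it where it is left; about 1 N at its rim moves it. It starts shut.
- vial_near_rack_mid (a point): Bystander: small amber vial with silver cap, 24 mm diameter, 48 mm tall, standing on the table on the side of the rack away from the cap hinges. The point is at its middle, about half-way up.
- vial_near_cover_mid (a point): Bystander: small amber vial with blue cap, 24 mm diameter, 48 mm tall, standing on the table near the cover. The point is at its middle, about half-way up.
- vial_back_mid (a point): Bystander: amber vial with silver cap, 32 mm diameter, 62 mm tall, standing on the table. The point is at its middle, about half-way up.
- jar_mid (a point): Bystander: white jar with grey lid, 52 mm diameter, 75 mm tall, standing on the table. The point is at its middle, about half-way up.
- tape_mid (a point): Bystander: roll of blue tape lying flat, 90 mm outer diameter, 24 mm tall. The point is at its middle, about half-way up.
- spatula_mid (a point): Bystander: spatula about 180 mm long lying on the table. The point is a little above the table, at its origin.
Not all that is in view belongs to the job. Leave any pink or red look-alike of the cover alone.

How it is judged:
By the outcome, as a careful person would: the job done as asked, in the order asked, and still so for the second after the job is handed in, while the arm keeps its last pose, push and grip.
It also fails if it takes over 58 s, if anything falls off the work surface, if the arm or the gripper's body presses on something with over 40 N, if the wrist force passes 120 N, or if a joint passes its speed limit or range.

## Working session

There is one attempt and no reset: what is moved stays moved. The work goes in short steps, Python scripts to look and compute and a shell command to move; the robot and the scene stay as the last step left them, time stands still between calls to the robot, and variables do not carry over. Pictures are saved under pics/ and viewed, about 8 in all and at most 12, crops included, and the job is handed in when it is done.

```bash
mkdir -p pics; cat > h.py <<'E'
import numpy as np, cv2
from cell import observe, snapshot, job_done
def snap(n):
    s=snapshot(n); s['R']=cv2.Rodrigues(np.array(s['rvec'],float))[0]; s['t']=np.array(s['tvec'],float).ravel()
    f=200/np.tan(np.radians(s['fovy'])/2); s['K']=np.array([[f,0,s['cx']],[0,f,s['cy']],[0,0,1.]]); s['D']=np.array(s['dist'],float); return s
def rays(s,px):
    u=cv2.undistortPoints(np.array(px,float).reshape(-1,1,2),s['K'],s['D']).reshape(-1,2)
    return np.c_[u,np.ones(len(u))]
def plane(s,px,z):
    d=rays(s,px)@s['R']; c=-s['R'].T@s['t']; return c+d*((z-c[2])/d[:,2])[:,None]
def cloud(s):
    v,u=np.mgrid[0:400,0:640]; d=rays(s,np.c_[u.ravel(),v.ravel()])
    P=((d*s['range_z'].reshape(-1,1))-s['t'])@s['R']; P[s['range_z'].ravel()==0]=np.nan; return P.reshape(400,640,3)
def proj(s,X): return cv2.projectPoints(np.array(X,float).reshape(-1,1,3),s['R'],s['t'],s['K'],s['D'])[0].reshape(-1,2)
E
python3 - <<'E'
from h import *
o=observe(); print({k:np.round(v,3).tolist() for k,v in o.items()})
for n in ['top','side']:
    s=snap(n); cv2.imwrite(f'pics/{n}0.png',s['image']); print(n,s['fovy'],-s['R'].T@s['t'],s['R'].round(2).tolist())
    np.save(f'pics/{n}0.npy',s,allow_pickle=True)
E
```

```text
{'t': 0.0, 'q': [-1.237, 0.69, -0.195, 1.566, 0.157, 0.903, -0.215], 'qvel': [-0.0, 0.001, -0.001, -0.0, -0.002, 0.0, -0.001], 'joint_torque': [-0.002, -53.962, -1.267, -15.855, 0.009, 0.009, -0.0], 'position': [0.184, 0.596, 0.23], 'tool_rot': [0.149, 0.989, -0.001, -0.0], 'wrist_force': [-0.026, -0.066, 0.55], 'wrist_torque': [-0.016, 0.015, 0.035], 'grip_width': 0.085}
top 57.42842104212832 [ 0.37944502 -0.05976102  0.97141952] [[0.01, -1.0, -0.0], [-0.98, -0.01, -0.19], [0.19, 0.01, -0.98]]
side 43.329216690910826 [-0.09994521 -0.7803244   1.08354989] [[0.75, -0.66, 0.02], [-0.47, -0.55, -0.69], [0.46, 0.51, -0.73]]
```

View pics/top0.png

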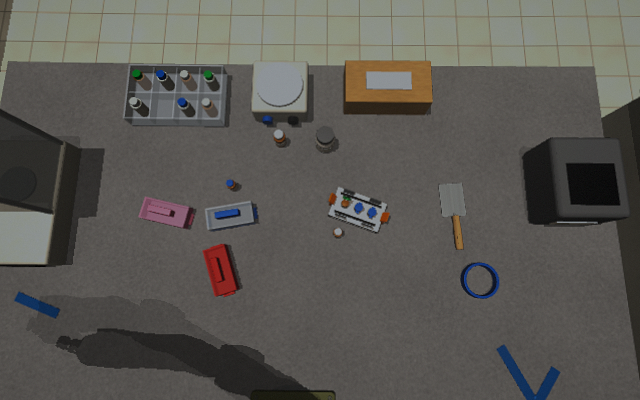

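View pics/side0.png

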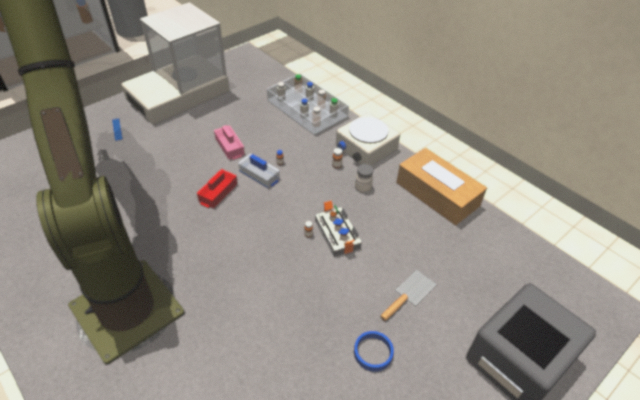

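```bash
python3 - <<'E'
from h import *
for n in ['top','side']:
    s=np.load(f'pics/{n}0.npy',allow_pickle=True).item(); hsv=cv2.cvtColor(s['image'],cv2.COLOR_BGR2HSV); C=cloud(s)
    for nm,lo,hi in [('orange',(3,150,90),(16,255,255)),('blue',(105,120,60),(130,255,255)),('green',(45,100,40),(80,255,255))]:
        m=cv2.inRange(hsv,lo,hi)
        k,l,st,ce=cv2.connectedComponentsWithStats(m)
        for i in range(1,k):
            if st[i,4]<6: continue
            p=np.nanmedian(C[l==i],axis=0)
            if not(0.3<p[0]<.85 and abs(p[1])<.45): continue
            r=cv2.minAreaRect(np.argwhere(l==i)[:,::-1].astype(np.float32))
            print(n,nm,st[i,4],ce[i].round(1),p.round(3),'z',np.nanpercentile(C[l==i][:,2],[5,95]).round(3),'rect',np.round(r[1],1),round(r[2],1))
s=np.load('pics/top0.npy',allow_pickle=True).item();t=s['image'];a=cv2.resize(t[175:250,190:400],None,fx=3.7,fy=3.7,interpolation=2)
s=np.load('pics/side0.npy',allow_pickle=True).item();b=cv2.resize(s['image'][190:265,280:380],None,fx=4,fy=4,interpolation=2)
c=np.zeros((a.shape[0]+300,a.shape[1],3),np.uint8);c[:a.shape[0]]=a;c[a.shape[0]:a.shape[0]+300,:400]=b
cv2.imwrite('pics/crop1.png',c)
E
```

```text
top orange 14 [278.2 139.6] [0.735 0.05  0.045] z [0.043 0.048] rect [9.1 3.6] 6.3
top orange 53 [332. 198.] [ 0.577 -0.093  0.054] z [0.024 0.06 ] rect [5.7 9.5] 18.4
top orange 33 [344.7 202.7] [ 0.564 -0.126  0.052] z [0.05  0.054] rect [5. 6.] 90.0
top orange 62 [384.6 216.9] [ 0.528 -0.227  0.052] z [0.043 0.06 ] rect [6.6 9.5] 18.4
top orange 89 [455.6 231. ] [ 0.5   -0.418  0.017] z [0.013 0.021] rect [32.3  2.9] 84.3
top orange 6 [458.5 221.2] [ 0.523 -0.427  0.019] z [0.017 0.022] rect [4. 1.] 90.0
top orange 12 [460.4 232.1] [ 0.494 -0.429  0.02 ] z [0.016 0.021] rect [10.  1.] 80.5
top orange 14 [461.6 243.4] [ 0.466 -0.431  0.02 ] z [0.016 0.021] rect [9. 1.] 90.0
top blue 55 [181.1 101.3] [0.83  0.308 0.071] z [0.068 0.074] rect [7.8 7.1] 45.0
top blue 45 [266.8 118.2] [0.798 0.083 0.043] z [0.038 0.046] rect [9.1 4.8] 8.1
top blue 37 [229.1 182.5] [0.617 0.175 0.048] z [0.004 0.051] rect [5. 6.] 90.0
top blue 64 [358.2 207.2] [ 0.552 -0.159  0.058] z [0.054 0.06 ] rect [7.1 9.9] 45.0
top blue 64 [371.5 212. ] [ 0.54  -0.194  0.057] z [0.055 0.061] rect [10.  7.] 90.0
to
[... 306 characters left out ...]
 [0.041 0.058] rect [7. 6.] 90.0
side orange 8 [332.9 213.9] [ 0.565 -0.128  0.05 ] z [0.047 0.054] rect [2. 2.] 90.0
side orange 40 [348.4 245.8] [ 0.528 -0.231  0.038] z [0.02  0.057] rect [8. 5.] 90.0
side blue 15 [304.1 100.5] [0.831 0.304 0.069] z [0.067 0.071] rect [3. 4.] 90.0
side blue 21 [342.1 143.9] [0.799 0.08  0.039] z [0.035 0.045] rect [4. 4.] 90.0
side blue 11 [279.4 151.9] [0.618 0.172 0.047] z [0.043 0.047] rect [2. 3.] 90.0
side blue 75 [257.7 160. ] [0.532 0.17  0.063] z [0.058 0.069] rect [15.7  4.9] 26.6
side blue 37 [337.9 221.3] [ 0.554 -0.161  0.055] z [0.052 0.06 ] rect [7.6 5.1] 18.4
side blue 36 [343.6 230.8] [ 0.542 -0.196  0.055] z [0.053 0.059] rect [8. 4.] 0.0
```

View pics/crop1.png

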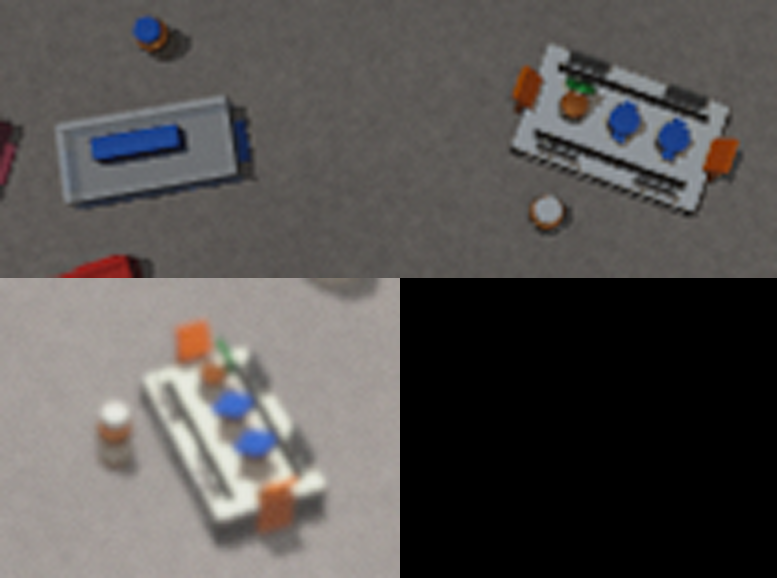

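```bash
cat >> h.py <<'E'
from scipy.spatial.transform import Rotation as Ro
def go(p,jaw,o=None):
    "shift in tool axes (mm) and rotvec (deg) to reach p with tool down and jaw (tool y) at world angle jaw (deg, mod 180)"
    o=o or observe(); R=Ro.from_quat(o['tool_rot']); y=R.as_matrix()[:,1]; c=np.degrees(np.arctan2(y[1],y[0]))
    j=c+(jaw-c+90)%180-90 if abs((jaw-c+90)%180-90)<89 else jaw
    a=np.radians(j); T=Ro.from_matrix(np.c_[[np.sin(a),-np.cos(a),0],[np.cos(a),np.sin(a),0],[0,0,-1]])
    print('t',round(o['t'],2),'now',np.round(o['position'],4),'jaw',round(c,1),'shift mm',(R.inv().apply(np.array(p)-o['position'])*1e3).round(1),'turn',(R.inv()*T).as_rotvec(degrees=True).round(1),'F',np.round(o['wrist_force'],1),'w',round(o['grip_width'],4))
E
python3 -c "
from h import *
go([.50,.16,.23],9)"
```

```text
Traceback (most recent call last):
  File "h.py", line 20, in go
    a=np.radians(j); T=Ro.from_matrix(np.c_[[np.sin(a),-np.cos(a),0],[np.cos(a),np.sin(a),0],[0,0,-1]])
                       ~~~~~~~~~~~~~~^^^^^^^^^^^^^^^^^^^^^^^^^^^^^^^^^^^^^^^^^^^^^^^^^^^^^^^^^^^^^^^^^^
  File "scipy/spatial/transform/_rotation.pyx", line 1143, in scipy.spatial.transform._rotation.Rotation.from_matrix
ValueError: Non-positive determinant (left-handed or null coordinate frame) in rotation matrix 0: [[ 0.15643447  0.98768834  0.        ]
 [-0.98768834  0.15643447  0.        ]
 [ 0.          0.         -1.        ]].
```

```bash
sed -i 's/np.c_\[\[np.sin(a),-np.cos(a),0\]/np.c_[[-np.sin(a),np.cos(a),0]/' h.py
python3 -c "
from h import *
go([.50,.16,.23],9)"
```

```text
t 0.1 now [0.1844 0.5966 0.2305] jaw 72.8 shift mm [-430.4 -323.9    1.1] turn [-0.1  0.1 63.8] F [ 0.4 -0.1 -0.1] w 0.0853
```

```bash
python3 -m crank '[[[50,-0.03,-0.022,0,0,0,5],[50,-0.06,-0.045,0,0,0,10],[50,-0.09,-0.068,0,0,0,15],[50,-0.12,-0.09,0,0,0,20],[50,-0.15,-0.113,0,0,0,25],[50,-0.18,-0.135,0,0,0,30],[50,-0.21,-0.158,0,0,0,35],[50,-0.24,-0.18,0,0,0,40],[50,-0.27,-0.203,0,0,0,45],[50,-0.3,-0.226,0,0,0,50],[50,-0.33,-0.248,0,0,0,54],[50,-0.36,-0.27,0,0,0,58],[50,-0.39,-0.293,0,0,0,61],[50,-0.41,-0.308,0,0,0,63],[50,-0.425,-0.319,0,0,0,64],[50,-0.43,-0.324,0,0,0,64],[50,-0.43,-0.324,0,0,0,64],[50,-0.43,-0.324,0,0,0,64],[50,-0.43,-0.324,0,0,0,64]]]'
python3 - <<'E'
from h import *
s=snap('wrist'); cv2.imwrite('pics/w1.png',s['image']); np.save('pics/w1.npy',s,allow_pickle=True)
print(s['fovy'],-s['R'].T@s['t'],s['R'].round(2).tolist(),observe()['q'])
go([.552,-.160,.23],-19.5)
E
```

```text
t: 1.68
position: [0.4985, 0.1625, 0.2311]
tool_rot: [0.649, 0.76, 0.0, -0.001]
wrist_force: [-0.8, -0.6, 0.2]
grip_width: 0.0427
58.98386829493352 [0.48663956 0.23464672 0.37363824] [[0.99, 0.16, -0.0], [0.15, -0.95, 0.29], [0.04, -0.28, -0.96]] [-0.4414529   0.55708946  0.06233465  1.87543672 -0.05250272  0.71117347
 -0.19124172]
t 1.73 now [0.4986 0.1626 0.2312] jaw 9.0 shift mm [-327.     2.2    0.8] turn [-0.1 -0.1 28.5] F [-0.4 -0.4  1. ] w 0.0429
```

View pics/w1.png

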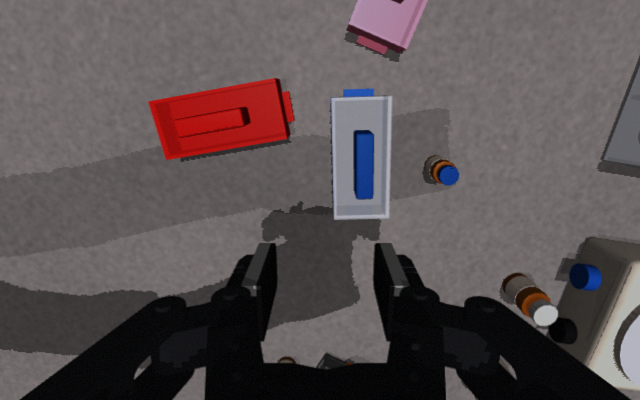

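```bash
python3 -m crank '[[[0,-0.04,0,0,0,0,4],[0,-0.08,0,0,0,0,8],[0,-0.12,0,0,0,0,12],[0,-0.16,0,0,0,0,16],[0,-0.2,0,0,0,0,20],[0,-0.24,0,0,0,0,23],[0,-0.28,-0.002,0,0,0,26],[0,-0.32,-0.006,0,0,0,28],[0,-0.345,-0.01,0,0,0,28.5],[0,-0.36,-0.011,0,0,0,28.5],[0,-0.365,-0.012,0,0,0,28.5],[0,-0.365,-0.012,0,0,0,28.5],[0,-0.365,-0.012,0,0,0,28.5]]]'
python3 - <<'E'
from h import *
s=snap('wrist'); cv2.imwrite('pics/w2.png',s['image']); np.save('pics/w2.npy',s,allow_pickle=True)
def comps(s,nm,lo,hi,zr,amin=40):
    hsv=cv2.cvtColor(s['image'],cv2.COLOR_BGR2HSV); C=cloud(s); m=cv2.inRange(hsv,lo,hi)&(((C[...,2]>zr[0])&(C[...,2]<zr[1]))*255).astype(np.uint8)
    k,l,st,ce=cv2.connectedComponentsWithStats(m)
    for i in range(1,k):
        if st[i,4]<amin: continue
        px=np.argwhere(l==i)[:,::-1].astype(float); z=np.nanmedian(C[l==i][:,2]); P=plane(s,px,z)
        r=cv2.minAreaRect((P[:,:2]*1000).astype(np.float32)); print(nm,st[i,4],ce[i].round(),'z',np.nanpercentile(C[l==i][:,2],[3,50,97]).round(4),'ctr mm',np.round(r[0],1),'size',np.round(r[1],1),'ang',round(r[2],1), 'mean',(P[:,:2].mean(0)*1e3).round(1))
w1=np.load('pics/w1.npy',allow_pickle=True).item()
comps(w1,'handle',(105,120,40),(130,255,255),(.058,.075))
comps(w1,'flange',(105,120,40),(130,255,255),(.0,.02))
comps(s,'orange',(3,150,60),(16,255,255),(.03,.07))
comps(s,'caps',(105,120,40),(130,255,255),(.05,.065))
comps(s,'green',(45,100,30),(80,255,255),(.04,.09))
E
```

```text
t: 2.82
position: [0.5441, -0.1995, 0.2311]
tool_rot: [0.817, 0.577, 0.0, -0.001]
wrist_force: [-0.1, -0.0, 0.4]
grip_width: -0.0004
handle 1139 [364. 165.] z [0.0641 0.0658 0.0672] ctr mm [531.1 174.6] size [15.5 59.7] ang 9.9 mean [531.1 175.1]
flange 223 [358.  92.] z [0.0034 0.0049 0.0066] ctr mm [520.5 235.7] size [29.2  6.8] ang 9.0 mean [519.9 235.8]
orange 606 [319.  42.] z [0.0412 0.0529 0.0598] ctr mm [575.8 -94.4] size [16.3 23.5] ang 70.4 mean [576.  -94.1]
orange 217 [317.  87.] z [0.0502 0.0519 0.0532] ctr mm [ 562.2 -125.7] size [18.3 13.1] ang 70.4 mean [ 562.  -127.3]
orange 120 [245.  94.] z [0.0318 0.034  0.0356] ctr mm [ 494.8 -109.4] size [22.5 14.6] ang 73.7 mean [ 496.8 -110.7]
orange 497 [320. 202.] z [0.0419 0.0523 0.0598] ctr mm [ 528.6 -226.6] size [19.1 24. ] ang 70.4 mean [ 529.  -226.8]
caps 540 [319. 127.] z [0.055  0.0572 0.0587] ctr mm [ 551.3 -160.1] size [20.1 28.3] ang 70.4 mean [ 551.9 -160.2]
caps 500 [319. 167.] z [0.0549 0.0572 0.0587] ctr mm [ 539.9 -193.4] size [21.2 27.4] ang 41.0 mean [ 540.  -193.9]
green 300 [330.  85.] z [0.0586 0.0703 0.0797] ctr mm [ 573.4 -129.9] size [20.4 10.7] ang 70.4 mean [ 573.3 -129.9]
```

View pics/w2.png

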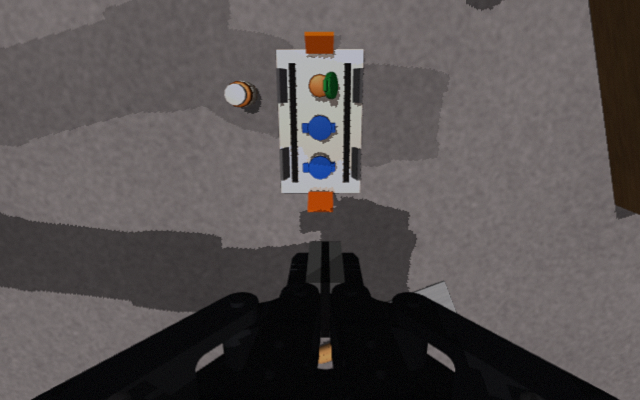

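```bash
python3 -m crank '[[[0,0.02,0.02,0.03,0,0,0],[0,0.05,0.035,0.06,0,0,0],[0,0.07,0.04,0.09,0,0,0],[0,0.0755,0.04,0.12,0,0,0],[0,0.0755,0.04,0.145,0,0,0],[0,0.0755,0.04,0.16,0,0,0],[0,0.0755,0.04,0.165,0,0,0],[0,0.0755,0.04,0.165,0,0,0],[0,0.0755,0.03,0.165,0,0,0],[0,0.0755,0.022,0.165,0,0,0],[0,0.0755,0.014,0.165,0,0,0],[0,0.0755,0.006,0.165,0,0,0],[0,0.0755,-0.001,0.165,0,0,0],[0,0.0755,-0.005,0.165,0,0,0],[0,0.0755,-0.005,0.165,0,0,0],[0,0.0755,-0.005,0.168,0,0,0],[0,0.0755,-0.005,0.171,0,0,0],[0,0.0755,-0.005,0.173,0,0,0],[0,0.0755,-0.005,0.174,0,0,0],[0,0.0755,-0.005,0.174,0,0,0]]]'
python3 -c "
from h import *
go([.565,-.1266,.0575],-19.6)
s=snap('wrist'); cv2.imwrite('pics/w3.png',s['image'])"
```

```text
t: 4.53
position: [0.5645, -0.1291, 0.0576]
tool_rot: [0.818, 0.576, -0.0, -0.0]
wrist_force: [-1.7, 0.3, 7.6]
grip_width: 0.0001
t 4.53 now [ 0.5645 -0.1291  0.0576] jaw -19.7 shift mm [ 2.6 -0.3  0.1] turn [-0.  -0.  -0.1] F [-1.7  0.3  7.6] w 0.0001
```

View pics/w3.png

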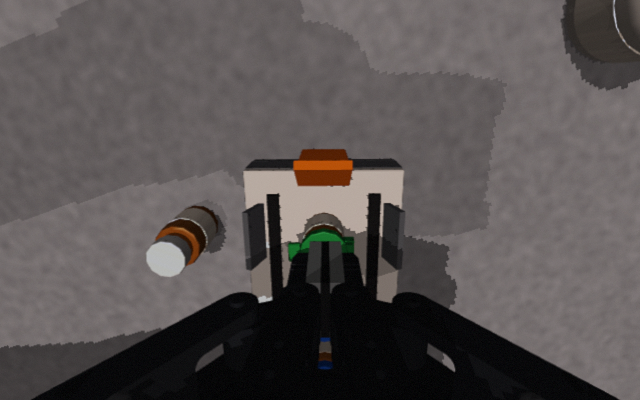

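```bash
python3 -m crank '[[[0,0,0,-0.02,0,0,0],[0,0,0,-0.05,0,0,0],[0,0,0,-0.08,0,0,0],[0,0,0,-0.09,0,0,0],[0,0,0,-0.09,0,0,0]]]'
python3 -c "
from h import *
go([.5311,.1748,.10],9.8)"
```

```text
t: 5.0
position: [0.5666, -0.1298, 0.1496]
tool_rot: [0.818, 0.576, 0.002, 0.002]
wrist_force: [0.1, -0.8, -0.8]
grip_width: -0.0005
t 5.0 now [ 0.5666 -0.1298  0.1496] jaw -19.7 shift mm [ 274.8 -136.4   49.1] turn [  0.3   0.  -29.5] F [ 0.1 -0.8 -0.8] w -0.0005
```

```bash
python3 -m crank '[[[10,0.03,-0.015,0,0,0,-4],[20,0.06,-0.03,0,0,0,-8],[30,0.09,-0.045,0,0,0,-12],[50,0.12,-0.06,0,0,0,-16],[50,0.15,-0.075,0,0,0,-20],[50,0.18,-0.09,0,0,0,-24],[50,0.21,-0.105,0,0,0,-27],[50,0.24,-0.12,0,0,0,-29],[50,0.26,-0.13,0.02,0,0,-29.5],[50,0.27,-0.135,0.04,0,0,-29.5],[50,0.275,-0.1365,0.05,0,0,-29.5],[50,0.275,-0.1365,0.05,0,0,-29.5],[50,0.275,-0.1365,0.05,0,0,-29.5],[50,0.275,-0.1365,0.05,0,0,-29.5]]]'
python3 - <<'E'
from h import *
go([.5311,.1748,.042],9.8)
s=snap('wrist'); cv2.imwrite('pics/w4.png',s['image'])
hsv=cv2.cvtColor(s['image'],cv2.COLOR_BGR2HSV); C=cloud(s)
m=cv2.inRange(hsv,(105,120,40),(130,255,255)); m[~((C[...,2]>.058)&(C[...,2]<.075))]=0
k,l,st,ce=cv2.connectedComponentsWithStats(m)
for i in range(1,k):
    if st[i,4]>100:
        P=plane(s,np.argwhere(l==i)[:,::-1],.066); r=cv2.minAreaRect((P[:,:2]*1000).astype(np.float32)); print(st[i,4],r)
E
```

```text
t: 6.17
position: [0.5293, 0.1738, 0.0975]
tool_rot: [0.645, 0.764, -0.0, 0.001]
wrist_force: [-0.2, -0.3, -0.4]
grip_width: 0.0429
t 6.17 now [0.5293 0.1738 0.0975] jaw 9.7 shift mm [ 0.7  1.9 55.5] turn [ 0.   0.1 -0.1] F [-0.2 -0.3 -0.4] w 0.0429
3013 ((531.196533203125, 175.32244873046875), (14.88100528717041, 60.528160095214844), 10.523422241210938)
```

View pics/w4.png

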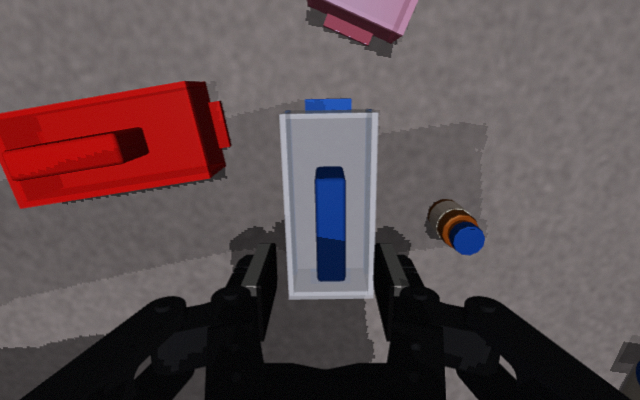

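```bash
python3 -m crank '[[[50,0.001,0.002,0.02,0,0,-0.4],[50,0.001,0.002,0.04,0,0,-0.4],[50,0.001,0.002,0.052,0,0,-0.4],[50,0.001,0.002,0.055,0,0,-0.4],[50,0.001,0.002,0.055,0,0,-0.4],[0,0.001,0.002,0.055,0,0,-0.4],[0,0.001,0.002,0.055,0,0,-0.4],[0,0.001,0.002,0.055,0,0,-0.4],[0,0.001,0.002,0.055,0,0,-0.4],[0,0.001,0.002,0.055,0,0,-0.4],[0,0.001,0.002,0.055,0,0,-0.4]]]'
python3 -m crank '[[[0,0,0,-0.02,0,0,0],[0,0,0,-0.05,0,0,0],[0,0,0,-0.08,0,0,0],[0,0,0,-0.1,0,0,0],[0,0,0,-0.11,0,0,0],[0,0,0,-0.11,0,0,0],[0,0,0,-0.11,0,0,0]]]'
python3 - <<'E'
from h import *
go([.5527,-.1605,.16],-19.6)
s=snap('wrist'); cv2.imwrite('pics/w5.png',s['image'])
E
```

```text
t: 7.13
position: [0.5314, 0.1772, 0.0433]
tool_rot: [0.641, 0.767, 0.001, 0.001]
wrist_force: [-0.3, -0.8, 5.4]
grip_width: 0.0149
t: 7.72
position: [0.53, 0.1771, 0.1519]
tool_rot: [0.641, 0.767, -0.0, -0.0]
wrist_force: [-1.0, -1.1, -1.0]
grip_width: 0.0151
t 7.72 now [0.53   0.1771 0.1519] jaw 10.2 shift mm [-336.3  -37.6   -8.1] turn [-0.   0.  29.8] F [-1.  -1.1 -1. ] w 0.0151
```

View pics/w5.png

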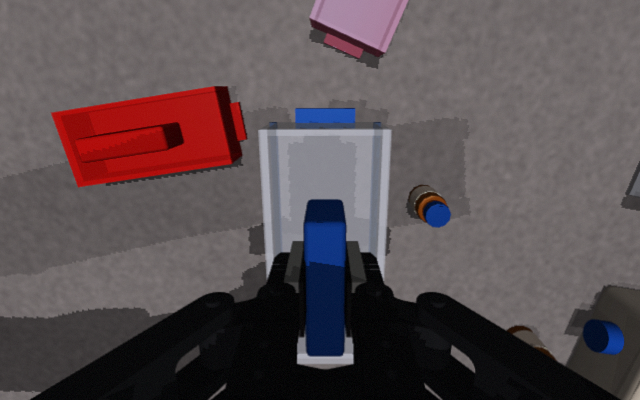

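```bash
cat >> h.py <<'E'
def held():
    s=snap('wrist'); o=observe(); R=Ro.from_quat(o['tool_rot']).as_matrix(); p=np.array(o['position'])
    hsv=cv2.cvtColor(s['image'],cv2.COLOR_BGR2HSV); L=(cloud(s)-p)@R; m=cv2.inRange(hsv,(105,120,30),(130,255,255))
    out={}
    for nm,lo,hi in [('handle',-.029,-.019),('flange',.03,.05)]:
        g=(m>0)&(L[...,2]>lo)&(L[...,2]<hi)&(abs(L[...,1])<.03)&(L[...,0]>-.06)&(L[...,0]<.1)
        q=np.argwhere(g)[:,::-1]; z=np.nanmedian(L[g][:,2]); d=rays(s,q)@s['R']@R; c=(-s['R'].T@s['t']-p)@R
        P=c+d*((z-c[2])/d[:,2])[:,None]; r=cv2.minAreaRect((P[:,:2]*1e3).astype(np.float32)); print(nm,len(q),'tool frame mm: z',round(z*1e3,1),np.round(r[0],1),np.round(r[1],1),round(r[2],1))
    return s
E
python3 -c "
from h import *
held()"
```

```text
handle 5368 tool frame mm: z -22.9 [-1.9 -0.5] [60.1 15.6] 0.1
flange 898 tool frame mm: z 38.1 [59.9 -6.2] [ 7.4 41.3] 0.1
```

```bash
python3 -m crank '[[[0,-0.02,-0.002,0,0,0,2],[0,-0.05,-0.005,0,0,0,5],[0,-0.08,-0.008,0,0,0,8],[0,-0.11,-0.011,0,0,0,11],[0,-0.14,-0.014,0,0,0,14],[0,-0.17,-0.018,0,0,0,17],[0,-0.2,-0.022,0,0,0,20],[0,-0.23,-0.025,0,0,0,23],[0,-0.26,-0.028,0,0,0,26],[0,-0.29,-0.031,0,0,0,28],[0,-0.31,-0.034,0,0,0,29],[0,-0.325,-0.036,0,0,0,29.8],[0,-0.333,-0.036,0,0,0,29.8],[0,-0.335,-0.036,0,0,0,29.8],[0,-0.335,-0.036,0.01,0,0,29.8],[0,-0.335,-0.036,0.015,0,0,29.8],[0,-0.335,-0.036,0.015,0,0,29.8],[0,-0.335,-0.036,0.015,0,0,29.8]]]'
python3 - <<'E'
from h import *
go([.5536,-.1588,.10],-19.6)
s=held(); cv2.imwrite('pics/w6.png',s['image'])
o=observe(); R=Ro.from_quat(o['tool_rot']).as_matrix(); p=np.array(o['position'])
hsv=cv2.cvtColor(s['image'],cv2.COLOR_BGR2HSV); L=(cloud(s)-p)@R; W=cloud(s)
m=cv2.inRange(hsv,(3,150,40),(16,255,255)); k,l,st,ce=cv2.connectedComponentsWithStats(m)
for i in range(1,k):
    if st[i,4]>60: print('orange',st[i,4],ce[i].round(),np.nanmedian(W[l==i],axis=0).round(4),np.nanmedian(L[l==i],axis=0).round(4))
t=snap('top'); 
a=cv2.resize(t['image'][160:260,290:430],None,fx=4,fy=4,interpolation=2); cv2.imwrite('pics/t6.png',a)
E
```

```text
t: 9.32
position: [0.554, -0.1572, 0.1364]
tool_rot: [0.816, 0.577, -0.0, -0.001]
wrist_force: [0.9, -0.3, -1.8]
grip_width: 0.0152
t 9.32 now [ 0.554  -0.1572  0.1364] jaw -19.5 shift mm [-1.6  0.2 36.4] turn [-0.1 -0.   0.1] F [ 0.9 -0.3 -1.8] w 0.0152
handle 5350 tool frame mm: z -22.0 [-2. -1.] [59.7 15.6] 0.0
flange 869 tool frame mm: z 38.9 [60.2 -0.7] [ 6.9 29.2] 0.0
orange 889 [325.  96.] [ 0.5763 -0.0926  0.0543] [ 0.0685 -0.0007  0.0825]
orange 273 [225. 154.] [ 0.4976 -0.1056  0.034 ] [ 0.0311 -0.0696  0.1029]
```

View pics/w6.png

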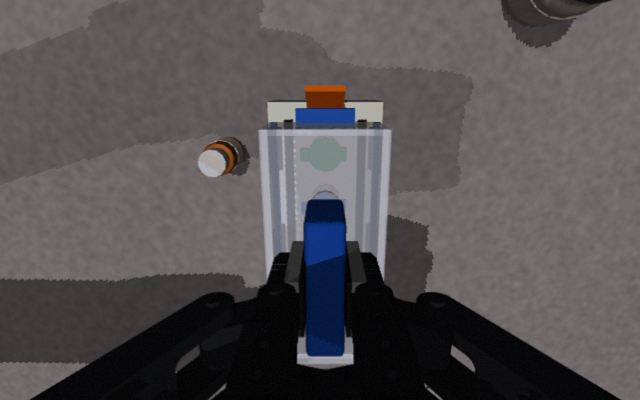

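```bash
python3 -m crank '[[[0,-0.0015,0,0.003,0,0,0],[0,-0.0015,0,0.01,0,0,0],[0,-0.0015,0,0.018,0,0,0],[0,-0.0015,0,0.026,0,0,0],[0,-0.0015,0,0.034,0,0,0],[0,-0.0015,0,0.039,0,0,0],[0,-0.0015,0,0.043,0,0,0],[0,-0.0015,0,0.043,0,0,0],[0,-0.0015,0,0.043,0,0,0]]]'
python3 - <<'E'
from h import *
go([.5536,-.1588,.075],-19.6)
s=snap('wrist'); cv2.imwrite('pics/w7.png',s['image'])
E
```

```text
t: 10.17
position: [0.5541, -0.1598, 0.0941]
tool_rot: [0.817, 0.577, 0.0, -0.0]
wrist_force: [0.5, 1.7, -0.5]
grip_width: 0.015
t 10.17 now [ 0.5541 -0.1598  0.0941] jaw -19.5 shift mm [ 0.8 -0.8 19.1] turn [-0.  -0.   0.1] F [ 0.5  1.7 -0.5] w 0.015
```

View pics/w7.png

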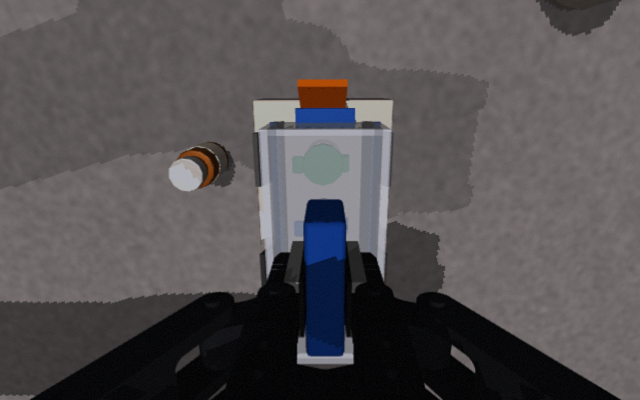

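```bash
python3 -m crank '[[[0,0.0005,-0.001,0.001,0,0,0],[0,0.0005,-0.001,0.003,0,0,0],[0,0.0005,-0.001,0.005,0,0,0],[0,0.0005,-0.001,0.007,0,0,0],[0,0.0005,-0.001,0.008,0,0,0],[0,0.0005,-0.001,0.008,0,0,0]]]'
python3 -m crank '[[[0,0,0,0.002,0,0,0],[0,0,0,0.003,0,0,0],[0,0,0,0.003,0,0,0]]]'
python3 -c "
from h import *
go([.5536,-.1588,.075],-19.6)"
```

```text
t: 10.72
position: [0.5539, -0.1595, 0.0867]
tool_rot: [0.817, 0.577, 0.001, 0.0]
wrist_force: [1.4, 2.2, 4.0]
grip_width: 0.015
t: 10.97
position: [0.5543, -0.1596, 0.0838]
tool_rot: [0.817, 0.577, 0.001, 0.001]
wrist_force: [1.6, 2.7, 5.3]
grip_width: 0.0145
t 10.97 now [ 0.5543 -0.1596  0.0838] jaw -19.6 shift mm [ 0.6 -0.9  8.8] turn [ 0.1 -0.   0. ] F [1.6 2.7 5.3] w 0.0145
```

```bash
python3 -m crank '[[[0,0.0005,-0.0005,0.0015,0,0,0],[0,0.0005,-0.0005,0.003,0,0,0],[0,0.0005,-0.0005,0.0045,0,0,0],[0,0.0005,-0.0005,0.0045,0,0,0]]]'
python3 -m crank '[[[0,0,0,0.0015,0,0,0],[0,0,0,0.003,0,0,0],[0,0,0,0.003,0,0,0]]]'
python3 -c "
from h import *
go([.5536,-.1588,.075],-19.6); held()"
```

```text
t: 11.3
position: [0.5527, -0.1588, 0.078]
tool_rot: [0.817, 0.577, -0.0, -0.0]
wrist_force: [2.3, 2.5, -2.4]
grip_width: 0.0147
t: 11.55
position: [0.5518, -0.1596, 0.0754]
tool_rot: [0.817, 0.576, -0.001, -0.0]
wrist_force: [-0.3, -0.1, -1.8]
grip_width: 0.0146
t 11.55 now [ 0.5518 -0.1596  0.0754] jaw -19.6 shift mm [1.4 1.5 0.3] turn [-0.1  0.1 -0. ] F [-0.3 -0.1 -1.8] w 0.0146
handle 5363 tool frame mm: z -22.5 [-2.2 -0.5] [60.1 15.6] 0.3
flange 705 tool frame mm: z 38.5 [59.9 -0.2] [ 6.9 29.2] 0.1
```

```bash
python3 -m crank '[[[0,0,0,0.001,0,0,0],[0,0,0,0.001,0,0,0],[0,0,0,0.001,0,0,0]]]'
python3 -m crank '[[[0,0,0,0.001,0,0,0],[0,0,0,0.001,0,0,0],[0,0,0,0.001,0,0,0]]]'
```

```text
t: 11.85
position: [0.5519, -0.1596, 0.0753]
tool_rot: [0.817, 0.576, -0.001, -0.0]
wrist_force: [-1.4, 0.1, 6.8]
grip_width: 0.0147
t: 12.1
position: [0.5519, -0.1596, 0.0752]
tool_rot: [0.817, 0.576, -0.001, -0.0]
wrist_force: [-3.8, 0.2, 14.2]
grip_width: 0.0148
```

```bash
python3 -m crank '[[[0,0,0,-0.0005,0,0,0],[0,0,0,-0.0005,0,0,0],[0,0,0,-0.0005,0,0,0],[0,0,0,-0.0005,0,0,0],[0,0,0,-0.0005,0,0,0],[0,0,0,-0.0005,0,0,0]]]'
python3 - <<'E'
from h import *
s=held(); print([round(observe()['wrist_force'][2],1) for _ in range(3)])
o=observe();W=cloud(s); hsv=cv2.cvtColor(s['image'],cv2.COLOR_BGR2HSV)
m=(cv2.inRange(hsv,(105,120,30),(130,255,255))>0)
for a,b in [(.08,.12),(.02,.05)]:
    g=m&(W[...,2]>a)&(W[...,2]<b)&(abs(W[...,1]+.16)<.09); print('blue z',g.sum(),np.nanmedian(W[g],axis=0).round(4))
b=cv2.resize(s['image'][60:310,200:450],(500,500))
d=snap('side'); print(snap and round(observe()['wrist_force'][2],1)); a=cv2.resize(d['image'][170:275,285:390],(300,300),interpolation=2)
c=np.zeros((500,800,3),np.uint8); c[:,:500]=b; c[:300,500:]=a; cv2.imwrite('pics/f.png',c)
E
```

```text
t: 12.6
position: [0.5519, -0.1596, 0.0753]
tool_rot: [0.817, 0.576, -0.001, -0.0]
wrist_force: [-2.7, 0.1, 10.6]
grip_width: 0.0149
handle 5356 tool frame mm: z -22.5 [-2.1 -0.5] [60.  15.6] 0.1
flange 697 tool frame mm: z 38.3 [59.9 -0.4] [ 6.9 29.7] 0.1
[np.float64(10.5), np.float64(10.5), np.float64(10.5)]
blue z 5832 [ 0.5524 -0.1566  0.0977]
blue z 697 [ 0.5711 -0.1039  0.0369]
10.4
```

View pics/f.png

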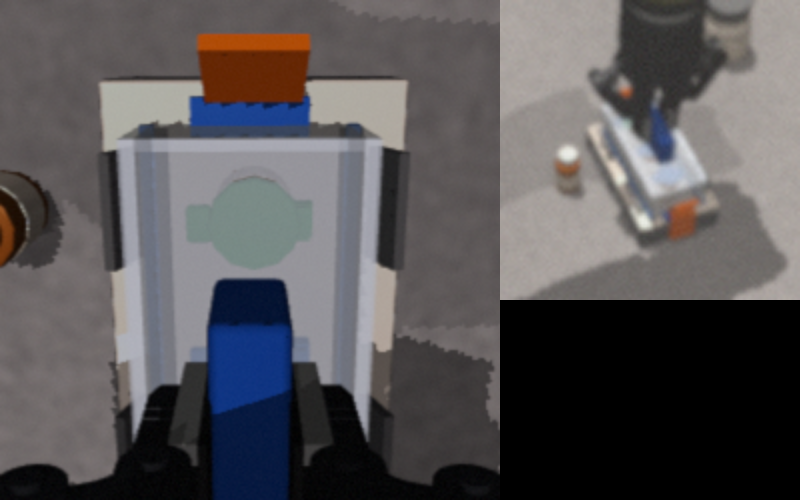

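```bash
python3 - <<'E'
from h import *
for n,win in [('side',(235,260,335,365)),('top',(205,230,374,396))]:
    for nm,s in [('start',np.load(f'pics/{n}0.npy',allow_pickle=True).item()),('now',snap(n))]:
        m=cv2.inRange(cv2.cvtColor(s['image'],cv2.COLOR_BGR2HSV),(3,150,70),(16,255,255))[win[0]:win[1],win[2]:win[3]]; q=np.argwhere(m)[:,::-1]+[win[2],win[0]]
        print(n,nm,len(q),q.mean(0).round(1) if len(q) else '',q.max(0) if len(q) else '')
s=snap('wrist'); W=cloud(s); g=(cv2.inRange(cv2.cvtColor(s['image'],cv2.COLOR_BGR2HSV),(105,120,30),(130,255,255))>0)&(W[...,2]>.09)&(W[...,2]<.105)
P=W[g]; v=(P[:,:2]-[.5527,-.1605])@[.335,.942]; print('handle slope mm over 134mm',np.polyfit(v,P[:,2],1)[0]*134, observe()['wrist_force'].round(1), observe()['t'])
E
```

```text
side start 40 [348.4 245.8] [351 250]
side now 59 [348.4 246.5] [351 251]
top start 64 [384.5 217. ] [389 222]
top now 0  
handle slope mm over 134mm -2.6460063275012464 [-3.1  1.   8.9] 12.85
```

```bash
python3 - <<'E'
from h import *
s=snap('wrist'); W=cloud(s); R=Ro.from_quat(observe()['tool_rot']).as_matrix(); p=np.array(observe()['position'])
g=(cv2.inRange(cv2.cvtColor(s['image'],cv2.COLOR_BGR2HSV),(105,120,30),(130,255,255))>0); v=(W[...,:2]-[.5527,-.1605])@[.335,.942]
g&=(W[...,2]>.088)&(v<.022)&(v>-.03); print('slope mm/134',np.polyfit(v[g],W[g][:,2],1)[0]*134, g.sum())
for a in (-.025,-.015,-.005,.005,.015): k=g&(abs(v-a)<.005); print(a,k.sum(),np.nanmedian(W[k][:,2]))
print(observe()['wrist_force'].round(1),observe()['position'])
E
python3 -m crank '[[[0,0,0,0.0001,0,0,0],[0,0,0,0.0001,0,0,0],[0,0,0,0.0001,0,0,0],[0,0,0,0.0001,0,0,0],[0,0,0,0.0001,0,0,0],[0,0,0,0.0001,0,0,0]]]'
```

```text
slope mm/134 -0.2133266365710432 4600
-0.025 770 0.09782767981121007
-0.015 829 0.09779265299026377
-0.005 869 0.09783228861419462
0.005 917 0.09784451130058433
0.015 1014 0.09780456171462838
[-2.5  0.3  9.5] [ 0.55194256 -0.15959351  0.07525016]
t: 13.4
position: [0.5519, -0.1596, 0.0752]
tool_rot: [0.817, 0.576, -0.001, -0.0]
wrist_force: [-3.8, 0.8, 10.3]
grip_width: 0.0146
```

```bash
python3 -c "
from h import *
print(job_done()); print(observe()['wrist_force'])"
```

```text
the job is handed in; nothing more can be done
None
the job is handed in; nothing more can be done
```

I pressed the green cap shut, set the cover over the tubes, pushed it home and handed the job in at about 13.4 s, still gripping the handle.

- **Cap:** the fingers pressed the green cap flat at about 7.6 N, at the height it should have when shut. It still looked shut through the clear cover afterwards.
- **Cover seating:** the push rose to at least 5.3 N and then dropped, as it should when the catches snap. The handle top measured 97.8 mm above the table (98 expected) and was level along its length. The one flange I could see had its top at 36.9 mm (37 expected).
- **Final push:** the wrist read about 10.3 N, varying between 8.9 and 10.6 N over the last checks.
- **Catches:** the +y catch was clearly over its flange in the wrist view. The -y catch could not be seen from the wrist or top camera at the end. From the side it was within 1 pixel (about 2 mm) of its starting place, so its snap is inferred from that and from the cover being level and fully down.
- **Other things on the bench:** I did not re-measure them. The paths stayed clear of them, and the two small vials looked undisturbed when last in view.

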